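# Dip the gauge rod and present it for reading

### The arm

A 6-joint arm with a two-finger parallel gripper is mounted at the origin on a cart in front of the work surface, level with it; the furniture and walls round the work are solid. World frame = base frame: x ahead of the robot, y to its left, z up, the work surface at z = 0. Lengths are in mm, angles in rad, forces in N, time in s.
With the tool pointing down it reaches from about 350 to 850 mm from the base axis. Payload 8.1 kg.
Tool frame: the origin (TCP) lies midway between the tips of the shut fingers; the grasp point (between the pads) lies 19 mm behind it; z points along the fingers, y is the line along which they close (so a half turn about z gives the same grasp; the last joint's range is limited). The gripper opens to 85 mm and grips with 20 to 120 N. Pads are 22 mm wide; open, the fingers measure 114 mm over their backs; the gripper's body (76 mm by 85 mm) begins 54 mm behind the grasp point. The pads swing forward as they close: fully open they stand 13 mm farther back than shut.
Start: joints at [1.246, 0.13, 1.488, -0, 1.523, -0.085], TCP at [142.483, 582.841, 231.292] pointing down, gripper open.
Joint ranges: [-2.96, 2.96], [-0.89, 2.26], [0.02, 2.5], [-1.34, 4.48], [0, 2.73], [-2.66, 2.66]. Speed limits (rad/s): [2.39, 2.39, 2.79, 3.14, 3.14, 3.14].

### API

Orientations are given as a unit quaternion [w, x, y, z].
In Python, from workcell import arm, hand, viewer, sensors gives the robot as it stands. Calls block until the motion is done:
- arm.move_to(position, orientation): joint-space move of the TCP to a pose.
- arm.move_linear(position, rot=None, max_speed=150, guard=None): straight line of the TCP; rot=None keeps the orientation; max_speed is the mean speed in mm/s. With guard (N) it stops when the force on the tool has changed by that much, and returns True; else False.
- arm.set_joints(angles): joint-space move.
- hand.open_gripper() and hand.close(force=None): open the fingers fully, or close them until they stop; force is the grip in N (None keeps the last).
- arm.pause(seconds).
- arm.inverse_kinematics(position, orientation): joint angles nearest the present ones, or None.
- viewer.grab_frame(name): name is "scene" or "top" or "wrist"; returns a dict with "img" (420x560x3 uint8, red, green, blue), "intrinsics" (3x3 intrinsics, pixels), "rvec" (rotation vector, rad) and "tvec" (3), from world to camera coordinates, as OpenCV has them. Camera axes: x right, y down, z forward; pixel columns grow to the right and rows downward; lengths in mm; the calibration is good to about 2 mm. A picture is of the moment at which its call begins. There is no depth.
A pose or a line that the arm cannot do raises arm.MotionError and nothing moves.
- arm.finish_job(): hands the job in; it is judged then, once.
Readings, each from a call of its own:
- sensors.read_time_s(): time.
- sensors.read_q(): joint angles.
- sensors.read_joint_velocities(): joint speeds.
- sensors.read_joint_torque(): joint torques, N m.
- sensors.read_position(): TCP position.
- sensors.read_tcp_rot(): TCP orientation.
- sensors.read_ft_force(): force on the tool from outside, world axes, zero at the start.
- sensors.read_ft_torque(): the same for the moment, N m.
- sensors.read_finger_gap(): opening from 0.0 (shut) to 1.0 (fully open).
- sensors.read_finger_force(): force on a finger pad.
Only numpy, scipy, OpenCV 4.12 (cv2) and the standard library are available. Lean on these libraries where they do the work, as an engineer would, in place of code of your own. Each camera call takes 0.05 s, during which the arm holds its last target. There are 200 camera calls.

### The job

Slide the barrel bolt on the reservoir's lid fully home into its keeper first; then take the gauge rod from its rest, push it down the slanting guide tube until its collar stops against the tube's mouth, let it rest there a moment and draw it right out again. Finish while holding the rod level in the gripper with its tip over the shallow dish, 5 to 15 cm above it and touching nothing else, ready to be read; do not let go of it. Leave the dish and the other things on the bench where they stand.

Things in the scene. Friction and masses are not known exactly. Their poses are not given: they have to be found in the camera images.
- reservoir: grey box tank with a white lid (shut), fixed to the bench: x -50 to 50, y -80 to 80 mm, top face 80 mm high; origin under it on the bench; yaw within 0.4 rad of world. The barrel bolt lies on the top along the tank's y axis; the guide tube slants up and out from its +x (far) side, in the plane y = 0; a vent cap (20 mm wide, 7 mm high) at x 30, y -55 mm on the top
- bolt (a joint): slide of the barrel bolt along the tank's +y: 0 = fully drawn back, 0.025 m = fully home in the keeper (a hard stop); it starts at 0 to 0.006; friction about 2.5 N, it stays where it is left
- bolt_knob (a point): middle of the bolt's upright steel knob (12 mm thick, round, free from 16 mm below this point to 12 mm above it), 123 mm above the bench; it moves with the bolt along the tank's y. Steel straps and the keeper on the tank top reach up to 29 mm below this point
- guide_tube: slanting steel guide tube fixed to the reservoir; origin at the centre of its open mouth (about 139 mm out from the tank's origin along the tank's x, 95 mm above the bench); its own z axis points out of the mouth along the tube: tank +x and upward, 30 degrees above the horizontal. Mouth 22 mm wide inside, 28 mm outside, narrowing within 14 mm to a bore of 13 mm; tube 104 mm deep
- gauge_rod: loose gauge rod, 70 g, lying level on its rest with its axis 55 mm above the bench; origin at the middle of its grip, x along the rod to the tip, z up as it lies. Black grip 14 mm wide (y), 22 mm high (z), from x -50 to 32 mm; steel shaft 8 mm thick; collar 30 mm wide at x 45 to 53 mm; tip (tapered over 8 mm) at x 143 mm. The tip points toward the robot side, within 0.45 rad of world -x. Balances about 8 mm to the tip side of the origin
- rod_rest: fixed rest under the rod: base plate 165 x 60 x 8 mm from x -55 to 110, origin on the bench right below the rod's origin, x as the rod's; two slotted posts 36 mm wide at x -42 (holds the grip's end) and x 100 mm (holds the shaft), both under 68 mm high; the rod lifts straight up
- rod_tip (a point): tip of the gauge rod, 143 mm from its origin along its x
- collar_face (a point): centre of the collar's tip-side face, 53 mm from the rod's origin along its x, 90 mm from the tip; it meets the tube's mouth when the rod is fully in
- dish: shallow clear round dish, loose, 92 mm wide, 16 mm high, origin under its centre
- tub: bystander: upright white tub with black cap, 35 mm wide, 52 mm high, loose
- tape: bystander: roll of tape lying flat, 103 mm wide, 25 mm high, loose
- marker: bystander: black and white marker pen lying along world x, 135 mm long, 16 mm thick, loose
- mailer: bystander: small white box, 33 x 84 x 28 mm, loose
- eyepiece: bystander: upright black and white eyepiece, 34 mm wide, 49 mm high, loose
Things that resemble listed ones, but are neither listed nor needed, are in the scene too. Of the things that look like the reservoir, the larger one is meant.

How it is judged (in metres and radians):
On the way, in this order (a step that is already met when the one before it is completed fails the run):
1. the bolt is fully home in its keeper (value of joint bolt above 0.0215 m), for 0.2 s.
2. the rod is in the guide tube with its collar against the mouth (z of collar_face in the frame of guide_tube between -0.004 and 0.004 m and x of collar_face in the frame of guide_tube between -0.006 and 0.006 m and y of collar_face in the frame of guide_tube between -0.006 and 0.006 m and angle between the x axis of gauge_rod and the z axis of guide_tube, either way round below 0.12 rad), for 0.2 s.
3. the rod is drawn right out of the tube (z of rod_tip in the frame of guide_tube above 0.003 m), for 0.1 s.
At the end, for the whole second after the job is handed in: The fingers hold the rod still and level (within 7 degrees), its tip within 45 mm of the dish's centre in plan and 55 to 180 mm above the bench, not touching reservoir, rest or dish; the bolt is still home (over 21.5 of 25 mm) (value of joint bolt above 0.0215 m and angle between gauge_rod's own x axis and vertical between 1.45 and 1.69 rad and horizontal distance between rod_tip and dish below 0.045 m and z of rod_tip in the frame of dish between 0.055 and 0.18 m and contact force between gauge_rod and the fingers above 0.5 N and contact force between gauge_rod and reservoir below 0.1 N and contact force between gauge_rod and rod_rest below 0.1 N and contact force between gauge_rod and dish below 0.1 N and linear speed of gauge_rod below 0.03 m/s); the arm keeps its last pose, push and grip.
It fails at once if the dish is pushed more than 25 mm (distance of dish from where it was at the start of the episode above 0.025 m).
It fails at once if a bystander is moved more than 40 mm (distance of any of tub, tape, marker, mailer, eyepiece from where it was at the start of the episode above 0.04 m).
It also fails if it takes over 67 s, if anything falls off the work surface, if the arm or the gripper's body presses on something with over 40 N, if the wrist force passes 120 N, or if a joint passes its speed limit or range.

## Working session

There is one attempt and no reset: what is moved stays moved. The work goes in short steps, each a Python script; the robot and the scene stay as the last script left them, time stands still between calls to the robot, and variables do not carry over. Pictures are saved under pics/ and viewed, at most 12 in all, crops included, and the job is handed in when it is done.

```bash
mkdir -p pics; ls; cat > h.py <<'E'
import numpy as np, cv2
from workcell import arm, hand, viewer, sensors
from scipy.spatial.transform import Rotation as R
def grab(n):
    f=viewer.grab_frame(n); f={k:(v if isinstance(v,str) else np.array(v)) for k,v in f.items()}
    return f
def ray(f,u,v):
    M=R.from_rotvec(f['rvec'].ravel()).as_matrix(); d=M.T@np.linalg.inv(f['intrinsics'])@[u,v,1.]
    return -M.T@f['tvec'].ravel(), d/np.linalg.norm(d)
def onz(f,u,v,z):
    c,d=ray(f,u,v); return c+d*(z-c[2])/d[2]
def tri(obs):  # [(f,u,v)...]
    A=0;b=0
    for f,u,v in obs:
        c,d=ray(f,u,v); P=np.eye(3)-np.outer(d,d); A=A+P; b=b+P@c
    x=np.linalg.solve(A,b); res=[np.linalg.norm((np.eye(3)-np.outer(d,d))@(x-c)) for c,d in [ray(*o) for o in obs]]
    return x,res
def proj(f,p):
    return cv2.projectPoints(np.array(p,float).reshape(-1,3),f['rvec'],f['tvec'],f['intrinsics'],None)[0].reshape(-1,2)
def save(f,n): cv2.imwrite('pics/'+n,cv2.cvtColor(f['img'],cv2.COLOR_RGB2BGR))
def quat(Rm):  # matrix -> wxyz
    q=R.from_matrix(Rm).as_quat(); return [q[3],q[0],q[1],q[2]]
E
python3 - <<'E'
from h import *
import pickle
F={n:grab(n) for n in('scene','top')}
pickle.dump(F,open('F.pkl','wb'))
for n in F:
    f=F[n];save(f,n+'0.png'); print(n,ray(f,280,210),f['intrinsics'].tolist())
E
```

```text
pics
scene (array([ 162.9053884 , -489.93825545,  924.0305695 ]), array([ 0.36096419,  0.53397276, -0.76457697])) [[429.34401052444343, 0.0, 276.378836023307], [0.0, 429.34401052444343, 209.4984487282791], [0.0, 0.0, 1.0]]
top (array([ 294.56604965,  125.62896812, 1339.03495398]), array([ 0.23971807, -0.00266828, -0.97083888])) [[450.33798224223693, 0.0, 276.3452981723147], [0.0, 450.33798224223693, 217.6415553693682], [0.0, 0.0, 1.0]]
```

View pics/scene0.png

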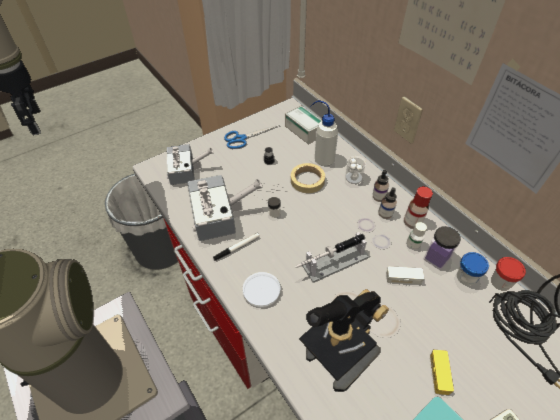

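View pics/top0.png

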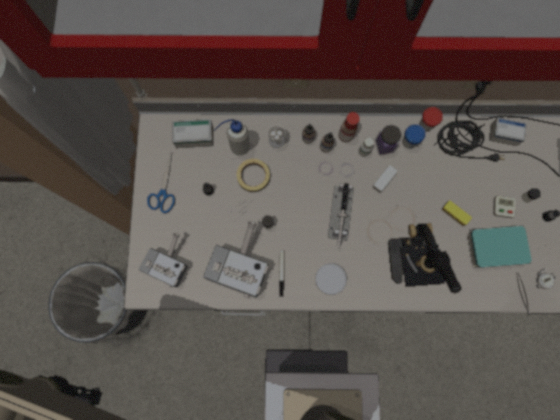

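The scene picture shows two tank-like boxes: the larger at scene (211,207) / top (238,270), and the smaller at scene (180,163) / top (163,267). The larger one is meant. The rod on its rest is at scene (345,248) / top (342,210), and the clear dish is at scene (262,290) / top (331,279). I'll confirm these in one enlarged crop sheet.

```bash
python3 - <<'E'
from h import *
import pickle
F=pickle.load(open('F.pkl','rb'))
def crop(n,u,v,w,h,s):
    c=F[n]['img'][v:v+h,u:u+w]; return cv2.resize(c,(400,300),interpolation=cv2.INTER_CUBIC)
a=np.vstack([np.hstack([crop('scene',180,165,100,75,4),crop('top',195,215,100,75,4)]),np.hstack([crop('scene',290,220,100,75,4),crop('top',300,175,100,75,4)])])
cv2.imwrite('pics/crop1.png',a[:,:,::-1])
print([onz(F['top'],*p).round() for p in [(238,270,80),(163,267,60),(342,210,55),(331,279,8)]])
print([onz(F['scene'],*p).round() for p in [(211,207,80),(180,163,60),(345,248,55),(262,290,8)]])
E
```

```text
[array([432., 238.,  80.]), array([441., 454.,  60.]), array([613., -60.,  55.]), array([415., -29.,   8.])]
[array([421., 211.,  80.]), array([435., 429.,  60.]), array([634., -75.,  55.]), array([416., -33.,   8.])]
```

View pics/crop1.png

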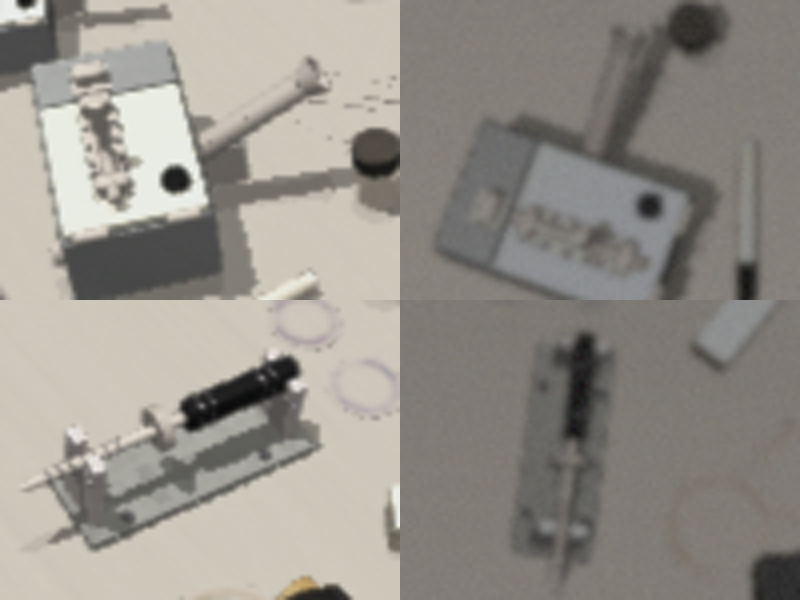

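The crop confirms the larger tank: bolt with keeper at the +y (left) end, vent cap at top (357,266), tube mouth at scene (258,182), and the tub's black cap close to the mouth at top (267,221). The rod on its rest has a black grip on the far side and its tip toward the robot. Next I'll take close wrist views from two places for each.

```bash
cat >> h.py <<'E'
def down(yaw):  # tool y axis horizontal at angle yaw, tool z down
    y=np.array([np.cos(yaw),np.sin(yaw),0]); z=np.array([0,0,-1.]); return np.column_stack([np.cross(y,z),y,z])
E
python3 - <<'E'
from h import *
import pickle
q=np.array(sensors.read_tcp_rot()); T=R.from_quat([q[1],q[2],q[3],q[0]]).as_matrix(); p=np.array(sensors.read_position())
print(T.round(2).tolist())
f=grab('wrist'); c,d=ray(f,280,210)
co,do=T.T@(c-p),T.T@d; print('cam in tool',co.round(),do.round(3), 'img-x in tool',(T.T@(ray(f,400,210)[1]-d)).round(2))
W={}
def look(name,tgt,h,T):
    d=T@do; tcp=np.array(tgt)-d*(h/abs(d[2]))-T@co
    try:
        arm.move_to(tcp.tolist(),quat(T)); f=grab('wrist'); W[name]=f; save(f,'w_'+name+'.png'); print(name,tcp.round(),ray(f,280,210)[0].round())
    except arm.MotionError as e: print(name,tcp.round(),e)
look('t1',(450,225,100),330,T)
look('t2',(530,225,100),330,T)
look('r2',(600,-65,55),330,T)
look('r1',(540,-65,55),330,T)
pickle.dump(W,open('W.pkl','wb'))
cv2.imwrite('pics/w.png',cv2.resize(np.vstack([np.hstack([W[k]['img'] for k in a if k in W]) for a in(('t1','t2'),('r1','r2'))])[:,:,::-1],(800,600),interpolation=cv2.INTER_AREA))
print(sensors.read_time_s(),sensors.read_q())
E
```

```text
[[-0.97, 0.24, -0.0], [0.24, 0.97, -0.0], [0.0, -0.0, -1.0]]
cam in tool [  84.   -1. -143.] [-0.306  0.014  0.952] img-x in tool [ 0.02  0.35 -0.07]
t1 [428. 226. 287.] [346. 247. 430.]
t2 [508. 226. 287.] [426. 247. 429.]
r2 [578. -64. 242.] [496. -43. 385.]
r1 [518. -64. 242.] [436. -43. 386.]
3.9583 [-2.17441756e-01 -8.80386243e-02  1.68882369e+00 -1.44078165e-03
  1.53927777e+00 -1.54998727e+00]
```

View pics/w.png

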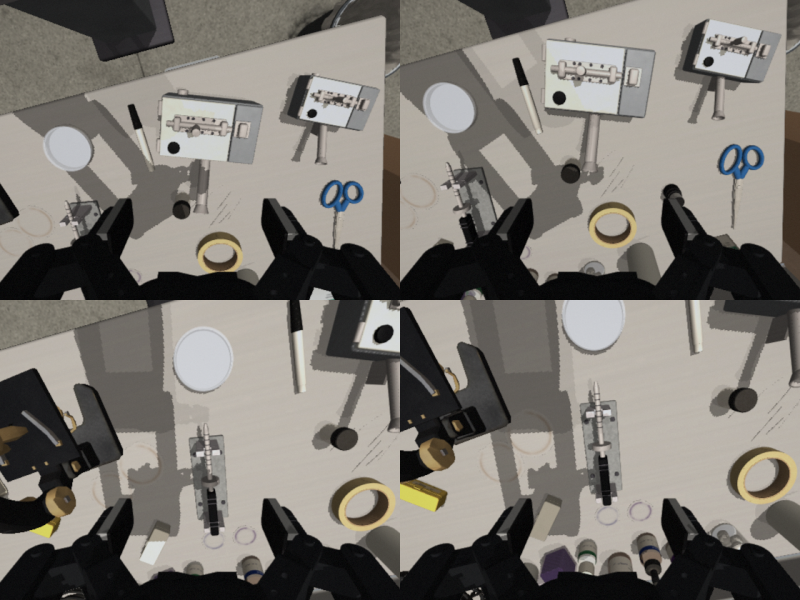

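The wrist sheet shows the tank, tube, rod and dish clearly in all four views, but small. I'll take closer views from both sides (camera turned half round) for a strong baseline, and view full-resolution crops.

```bash
cat > v.py <<'E'
from h import *
co=np.array([84,-1,-143.]); do=np.array([-.306,.014,.952])
def look(W,name,tgt,h,T):
    d=T@do; tcp=np.array(tgt)-d*(h/abs(d[2]))-T@co
    try:
        arm.move_to(tcp.tolist(),quat(T)); arm.pause(.15); f=grab('wrist'); W[name]=f; print(name,tcp.round())
    except arm.MotionError as e: print(name,tcp.round(),e)
def sheet(fn,items):
    im=[]
    for f,u,v,w,h in items:
        im.append(cv2.resize(f['img'][v:v+h,u:u+w],(400,300),interpolation=cv2.INTER_CUBIC))
    while len(im)<4: im.append(im[0]*0)
    cv2.imwrite('pics/'+fn,np.vstack([np.hstack(im[:2]),np.hstack(im[2:4])])[:,:,::-1])
E
python3 - <<'E'
from v import *
import pickle
W={}
T0=down(np.arctan2(.97,.24)); T1=down(np.arctan2(-.97,-.24))
look(W,'ra',(590,-65,55),250,T0)
look(W,'rb',(590,-65,55),250,T1)
look(W,'tb',(500,240,100),260,T1)
look(W,'ta',(500,240,100),260,T0)
pickle.dump(W,open('W2.pkl','wb'))
for k in W: save(W[k],k+'.png')
sheet('s2.png',[(W[k],0,0,560,420) for k in W])
print(sensors.read_time_s(),W['ra']['intrinsics'].tolist())
E
```

```text
ra [593. -68. 162.]
rb [587. -62. 162.]
tb [500. 243. 217.]
ta [500. 237. 217.]
11.8167 [[316.33121501767755, 0.0, 275.89477517536994], [0.0, 316.33121501767755, 215.82458208759618], [0.0, 0.0, 1.0]]
```

View pics/s2.png

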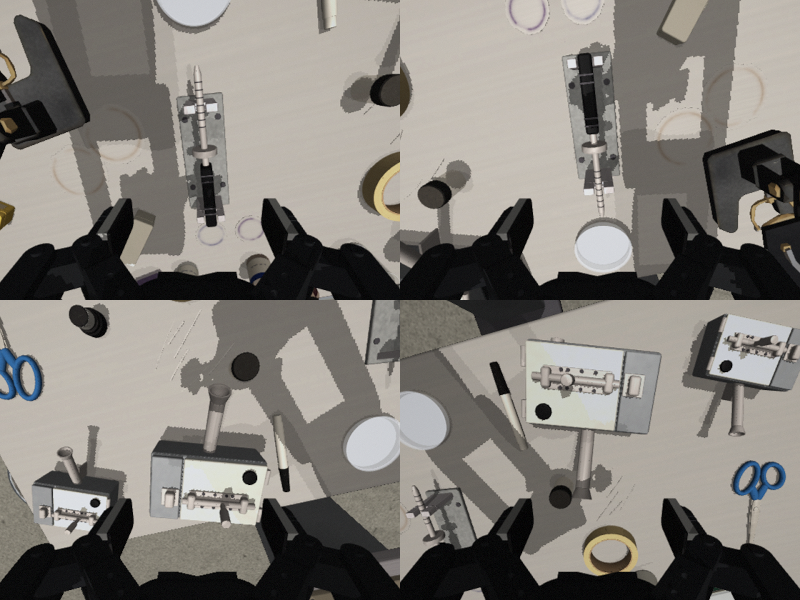

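Views: top ra/rb show the rod on its rest from both sides. Bottom tb/ta show the tank: mouth at tb full-res ≈(305,125) and ta ≈(258,270), knob at ta ≈(234,112). Enlarging the tank in both views and extracting masks next.

```bash
python3 - <<'E'
from v import *
import pickle
W=pickle.load(open('W2.pkl','rb'))
a=W['ta']['img'][50:350,165:365]; b=W['tb']['img'][100:400,200:400]
cv2.imwrite('pics/tank2x.png',cv2.resize(np.hstack([a,b]),(800,600),interpolation=cv2.INTER_CUBIC)[:,:,::-1])
for k in W:
    g=W[k]['img'].astype(int); m=(g.max(2)<45).astype(np.uint8)
    n,l,s,c=cv2.connectedComponentsWithStats(m)
    for i in range(1,n):
        if 60<s[i,4]<3000:
            r=cv2.minAreaRect(np.argwhere(l==i)[:,::-1].astype(np.float32))
            print(k,s[i].tolist(),c[i].round(1).tolist(),[np.round(x,1).tolist() for x in r])
E
```

```text
ra [50, 30, 76, 144, 1452] [92.6, 102.3] [[89.3, 98.7], [157.8, 13.8], 65.2]
ra [0, 100, 10, 14, 78] [3.2, 108.3] [[4.5, 106.5], [9.0, 13.0], 0.0]
ra [518, 104, 42, 45, 668] [531.1, 125.0] [[536.5, 122.9], [33.5, 48.4], 15.3]
ra [0, 126, 9, 18, 87] [2.6, 135.8] [[4.0, 134.5], [17.0, 8.0], 90.0]
ra [280, 228, 18, 18, 231] [288.5, 237.9] [[288.5, 236.3], [17.5, 16.4], 85.2]
ra [282, 247, 20, 53, 789] [291.9, 272.5] [[291.8, 273.0], [51.6, 16.4], 85.1]
ra [288, 301, 15, 16, 219] [295.3, 308.5] [[295.0, 308.5], [15.0, 14.0], 90.0]
rb [248, 74, 22, 30, 533] [258.7, 88.6] [[258.7, 88.5], [28.2, 19.3], 82.9]
rb [252, 104, 20, 12, 162] [261.3, 109.9] [[261.1, 109.7], [9.1, 19.0], 82.9]
rb [253, 116, 25, 72, 1217] [265.8, 150.7] [[265.8, 152.1], [70.6, 18.9], 83.7]
rb [424, 182, 109, 131, 1364] [458.2, 226.7] [[459.2, 228.1], [70.6, 155.3], 34.7]
rb [32, 253, 40, 36, 503] [57.5, 265.3] [[54.3, 265.9], [39.5, 25.2], 46.1]
rb [521, 281, 11, 18, 88] [526.0, 289.1] [[525.9, 290.1], [18.4, 6.1], 68.2]
tb [97, 8, 27, 30, 596] [109.9, 22.0] [[110.2, 21.9], [30.4, 24.6], 63.4]
tb [114, 11, 36, 42, 717] [135.7, 34.5] [[133.1, 32.1], [33.9, 38.6], 11.3]
tb [324, 73, 39, 41, 1213] [343.1, 93.3] [[343.0, 93.4], [37.8, 39.9], 66.8]
tb [390, 236, 16, 33, 337] [398.6, 250.8] [[397.6, 251.9], [32.7, 13.0], 86.2]
tb [340, 239, 20, 20, 302] [349.4, 248.4] [[349.3, 248.3], [19.1, 18.4], 45.0]
tb [127, 279, 13, 11, 116] [132.8, 284.0] [[133.0, 284.0], [10.0, 12.0], 90.0]
ta [410, 22, 64, 96, 1561] [431.1, 71.1] [[433.3, 75.3], [95.7, 59.0], 76.7]
ta [448, 85, 17, 16, 213] [456.0, 92.4] [[456.0, 92.5], [15.0, 16.0], 90.0]
ta [126, 87, 28, 46, 586] [138.7, 110.1] [[138.8, 108.9], [47.1, 14.2], 71.6]
ta [481, 117, 52, 10, 138] [502.4, 121.9] [[506.3, 122.7], [51.8, 3.4], 10.3]
ta [190, 145, 22, 22, 378] [200.5, 155.7] [[200.5, 155.5], [21.0, 21.0], 90.0]
ta [209, 259, 32, 33, 806] [224.5, 275.3] [[224.4, 275.2], [30.6, 32.0], 11.3]
```

View pics/tank2x.png

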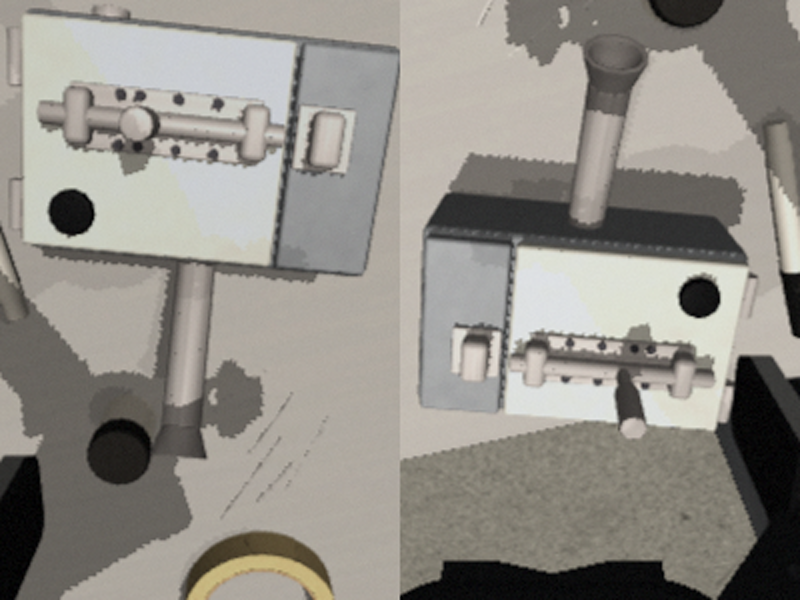

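The enlarged views give, in tile pixels: knob top (141,123) left and (633,428) right, mouth ellipse centre (616,54) right and rim (182,457) left, plus all four top-face corners in both views. The tub stands right beside the mouth. Triangulating these now.

```bash
python3 - <<'E'
from v import *
import pickle
W=pickle.load(open('W2.pkl','rb')); F=pickle.load(open('F.pkl','rb'))
A=lambda x,y:(W['ta'],165+x/2-.25,50+y/2-.25); B=lambda x,y:(W['tb'],200+(x-400)/2-.25,100+y/2-.25)
P={'c--':(A(24,10),B(718,430)),'c-+':(A(400,47),B(420,407)),'c++':(A(362,275),B(427,236)),'c+-':(A(20,243),B(748,265)),
'cap':((W['ta'],200.5,155.6),(W['tb'],349.4,248.4)),'knobtop':(A(141,123),B(633,428)),'mouth':(A(182,457),B(616,54)),'tubcap':((W['ta'],224.5,275.3),(W['tb'],343.1,93.3))}
X={}
for k,o in P.items():
    x,r=tri(o); X[k]=x; print(k,x.round(1),np.round(r,1))
cs=[X[k] for k in('c--','c-+','c++','c+-')]; c=np.mean(cs,0)
ey=(cs[1]+cs[2]-cs[0]-cs[3])/2; ex=(cs[2]+cs[3]-cs[0]-cs[1])/2
print('centre',c.round(1),'len',np.linalg.norm(ey),np.linalg.norm(ex),'yaw',np.arctan2(-ey[0],ey[1]),np.arctan2(ex[1],ex[0]))
# consistency from plane z=80
for n,L in(('ta',[A(24,10),A(400,47),A(362,275),A(20,243)]),('tb',[B(718,430),B(420,407),B(427,236),B(748,265)])):
    q=np.array([onz(*o,80) for o in L]);ey=(q[1]+q[2]-q[0]-q[3])/2; ex=(q[2]+q[3]-q[0]-q[1])/2
    print(n,q.mean(0).round(1),np.linalg.norm(ey).round(1),np.linalg.norm(ex).round(1),np.arctan2(-ey[0],ey[1]),np.arctan2(ex[1],ex[0]))
yaw=np.arctan2(X['mouth'][1]-c[1],X['mouth'][0]-c[0]); print('mouth out',np.hypot(*(X['mouth']-c)[:2]),yaw)
# rod: grip contour extreme, collar, tip via brightness profiles: grip ends from black blobs
g=tri([(W['ra'],291.8,273.0),(W['rb'],265.8,152.1)])
print(g)
for k,(u,v,w,h) in(('ra',(230,80,110,250)),('rb',(220,60,110,250))):
    pass
sheet('rod.png',[])if 0 else None
a=W['ra']['img'][80:330,220:353]; b=W['rb']['img'][65:315,215:348]
cv2.imwrite('pics/rod3x.png',cv2.resize(np.hstack([a,b]),(640,600),interpolation=cv2.INTER_CUBIC)[:,:,::-1])
E
```

```text
c-- [359.3 187.6  76.5] [1.5 1.5]
c-+ [409.6 334.8  75.4] [0.3 0.3]
c++ [500.  302.3  78.2] [0.2 0.2]
c+- [448.8 156.9  78.5] [0.8 0.8]
cap [440.5 183.9  83.3] [0.2 0.2]
knobtop [413.5 228.7 133.8] [0.9 0.9]
mouth [560.9 201.1  97. ] [1.1 1.1]
tubcap [578.2 157.5  43.3] [0.2 0.2]
centre [429.4 245.4  77.2] len 154.84209161936897 95.39403535682048 yaw -0.333720970078093 -0.33806563405781875
ta [429.5 245.5  80. ] 152.9 94.7 -0.3340410318997663 -0.347230464307175
tb [431.  244.8  80. ] 153.7 93.2 -0.33658884033428127 -0.32941542848370287
mouth out 138.74297696653332 -0.32511109229909907
(array([639.90408006, -67.16585539,  76.8045521 ]), [np.float64(0.40760442996232377), np.float64(0.40760442996229224)])
```

View pics/rod3x.png

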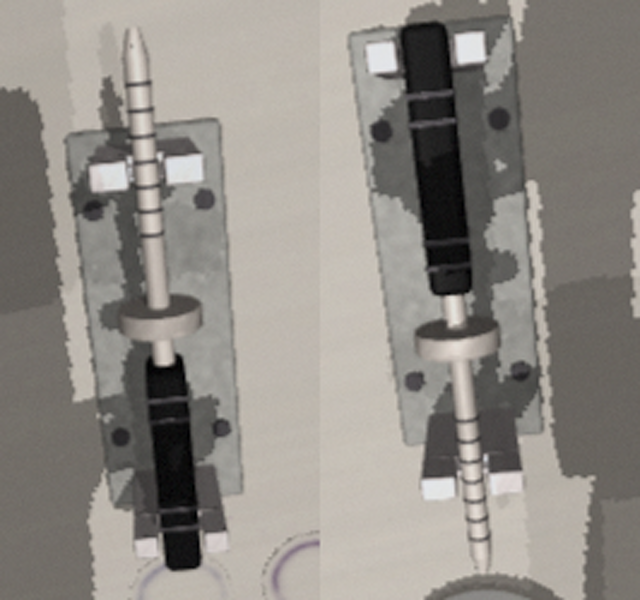

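The rod crop shows, in tile pixels, tip at (134,30) left and (482,568) right, ring marks between (138,83)/(481,541) and (152,235)/(466,421), and grip ends at (165,360)/(452,292) and (182,566)/(425,25). The tip points toward the robot and the rod sits in both posts.

```bash
python3 - <<'E'
from v import *
import pickle
W=pickle.load(open('W2.pkl','rb')); F=pickle.load(open('F.pkl','rb')); W1=pickle.load(open('W.pkl','rb'))
A=lambda x,y:(W['ra'],220+x/2.406-.3,80+y/2.4-.3); B=lambda x,y:(W['rb'],215+(x-320)/2.406-.3,65+y/2.4-.3)
for k,a,b in(('tip',(134,30),(482,568)),('ring1',(138,83),(481,541)),('ring7',(152,235),(466,421)),('grip0',(165,360),(452,293)),('grip1',(182,566),(425,25))):
    x,r=tri([A(*a),B(*b)]); print(k,x.round(1),np.round(r,1))
for n,f in(('top',F['top']),('scene',F['scene']),('ra',W['ra']),('rb',W['rb']),('r1',W1['r1']),('r2',W1['r2']),('tb',W['tb'])):
    g=f['img'].astype(np.uint8); hsv=cv2.cvtColor(g,cv2.COLOR_RGB2HSV)
    m=((g.min(2)>195)|((hsv[:,:,0]>100)&(hsv[:,:,0]<135)&(hsv[:,:,2]>150))).astype(np.uint8)
    C,_=cv2.findContours(m,cv2.RETR_EXTERNAL,cv2.CHAIN_APPROX_NONE)
    for c in C:
        a=cv2.contourArea(c)
        if a>400 and len(c)>20:
            e=cv2.fitEllipse(c); p=onz(f,*e[0],14)
            if np.hypot(p[0]-415,p[1]+31)<40: print('dish',n,np.round(e[0],1),np.round(e[1],1),p.round(1))
E
```

```text
tip [501.6 -46.6  53.6] [0.1 0.1]
ring1 [516.9 -49.5  59.5] [0.5 0.5]
ring7 [564.8 -56.   58.9] [0. 0.]
grip0 [610.1 -62.2  56.6] [0.2 0.2]
grip1 [691.2 -74.7  63. ] [0.2 0.2]
dish scene [260.8 287.9] [32.6 37.1] [415.1 -29.3  14. ]
dish ra [271.1  14.7] [ 37.1 104.6] [442.9 -35.6  14. ]
dish rb [283.9 348.4] [64.8 79.3] [414.8 -28.8  14. ]
dish r1 [284.4  81.8] [82.4 89.4] [412.3 -27.9  14. ]
dish r2 [270.9  30.4] [74.4 92.1] [421.4 -30.3  14. ]
dish tb [523.8 201. ] [67.3 85.2] [415.9 -27.8  14. ]
```

Every check fits:

| Item | Measured | Given |
|---|---|---|
| Mouth, out from tank origin | 138.7 mm | 139 mm |
| Mouth height | 97 mm | 95 mm |
| Rod, grip end to tip | 191.7 mm | 193 mm |
| Rod axis height | about 55 mm | 55 mm |
| Vent cap against tank pose | within 1 mm | – |

Next I'll push the bolt home with the shut fingers.

```bash
cat >> v.py <<'E'
YAW=-.333; C=np.array([430,245.2]); TX=np.array([np.cos(YAW),np.sin(YAW),0]); TY=np.array([-np.sin(YAW),np.cos(YAW),0])
KN=np.array([413.5,228.7,0]); M=np.array([*(C+139*TX[:2]),95.])
def best(p,Ts):
    L=[]
    for T in Ts:
        q=arm.inverse_kinematics(list(map(float,p)),quat(T))
        if q is not None: L.append((abs(np.array(q)-np.array(sensors.read_q())).max(),abs(q[5]),T))
    return min(L,key=lambda t:t[0])[2] if L else None
E
python3 - <<'E'
from v import *
hand.close(40)
s=KN-TY*28+[0,0,112]
T=best(s,[down(YAW),down(YAW+np.pi)])
arm.move_to((s+[0,0,60]).tolist(),quat(T)); arm.move_linear(s.tolist())
print(sensors.read_position(),sensors.read_ft_force(),sensors.read_q())
g=arm.move_linear((s+TY*42).tolist(),max_speed=30,guard=15)
p=np.array(sensors.read_position()); print(g,(p-s)@TY,sensors.read_ft_force())
arm.pause(.3)
arm.move_linear((p-TY*12).tolist()); arm.move_linear((p-TY*12+[0,0,120]).tolist())
W={}; T0=down(np.arctan2(.97,.24)); look(W,'k',(430,235,100),250,T0); f=W['k']; save(f,'k.png')
cv2.imwrite('pics/kz.png',cv2.resize(f['img'][30:330,100:500],(800,600),interpolation=cv2.INTER_CUBIC)[:,:,::-1])
print(sensors.read_time_s())
E
```

```text
[404.49238226 202.28416539 112.31007982] [-0.67263938  1.03475742  0.59041847] [ 3.50268016e-01 -1.87543690e-01  2.02184907e+00  6.92850777e-07
  1.30753343e+00 -2.45803080e+00]
True 33.438065319600305 [-0.34874793 -2.49249658  2.28046968]
k [433. 232. 207.]
18.5417
```

View pics/kz.png

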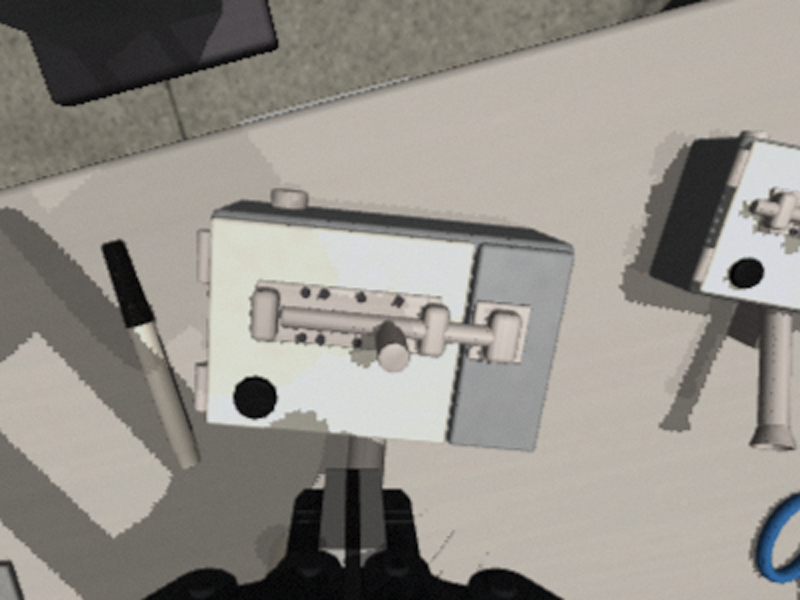

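The picture shows the bolt rod now entering the keeper block, tile (500,335), with the knob up against the right-hand strap at (394,358). I'll confirm the travel numerically, plan all the rod poses with IK, and grasp the rod.

```bash
cat >> v.py <<'E'
M=np.array([561.1,200.4,95.5]); U=np.cos(np.pi/6)*TX+np.array([0,0,.5]); DISH=np.array([414.5,-28.5,0])
D0=np.array([-189.6,28.1,0]); D0/=np.linalg.norm(D0); O0=np.array([643.,-67.6,55]); GX=8.  # grasp at rod x=GX
def tool(rx,s=-1):  # tool rotation for rod x axis rx, in vertical plane
    y=np.cross([0,0,1.],rx); y/=np.linalg.norm(y); rz=np.cross(rx,y)
    return np.column_stack([-s*rx,s*y,-rz])
def tcp(point,rx,xr):  # TCP when rod's point at rod-x xr is at point
    T=tool(rx); return np.array(point)+(GX-xr)*rx+19*T[:,2]
E
python3 - <<'E'
from v import *
f=grab('wrist'); k=onz(f,297,209,134); print('knob',k.round(1),'moved',((k-KN)*[1,1,0])@TY,((k-KN)*[1,1,0])@TX)
for s in(-1,1):
    for n,p,rx in(('rest',O0+GX*D0,D0),('pre',M+(143-GX+25)*U,-U),('in',M+45*U,-U),('end',[*DISH[:2],120]-(143-GX)*D0,D0)):
        T=tool(rx,s); q=arm.inverse_kinematics(list(p+19*T[:,2]),quat(T)); print(s,n,None if q is None else np.round(q,2))
E
```

```text
knob [421.5 249.6 134. ] moved 22.341731192949766 0.716558071392761
-1 rest [-0.18  0.4   1.54 -0.    1.2  -1.61]
-1 pre [ 0.29  0.14  1.71 -0.38  0.9  -0.77]
-1 in [ 0.41  0.02  1.94 -0.47  0.83 -0.57]
-1 end [-0.18  0.1   1.77 -0.    1.28 -1.6 ]
1 rest [-0.18  0.4   1.54 -0.    1.2   1.53]
1 pre [ 0.29  0.14  1.71 -0.38  0.9   2.37]
1 in [ 0.41  0.02  1.94 -0.47  0.83  2.57]
1 end [-0.18  0.1   1.77 -0.    1.28  1.54]
```

The knob moved 22.3 mm to a hard stop, which fits a start value of about 2.7 mm. All the poses are reachable, so I'm grasping the rod.

```bash
python3 - <<'E'
from v import *
hand.open_gripper()
T=tool(D0); g=tcp(O0,D0,0)
arm.move_to((g+[0,0,120]).tolist(),quat(T)); arm.move_linear((g+[0,0,50]).tolist())
print(arm.move_linear(g.tolist(),max_speed=80,guard=10),sensors.read_position())
hand.close(60); print('gap',sensors.read_finger_gap(),sensors.read_finger_force(),sensors.read_ft_force())
arm.move_linear((g+[0,0,30]).tolist(),max_speed=60); print(sensors.read_ft_force())
arm.move_linear((g+[0,0,150]).tolist()); arm.pause(.2)
f=grab('wrist'); save(f,'held.png'); s=grab('scene'); save(s,'held_s.png')
c=f['img']; d=cv2.resize(s['img'][150:290,250:437],(560,420),interpolation=cv2.INTER_CUBIC)
import pickle; pickle.dump((f,s,sensors.read_position()),open('held.pkl','wb'))
# expected pixels of collar face / tip
P=np.array(sensors.read_position())-19*T[:,2]
print('exp wrist',proj(f,[P+(x-GX)*D0 for x in(32,49,53,143)]).round(0).tolist(),'scene',proj(s,[P+(x-GX)*D0 for x in(-50,49,143)]).round(1).tolist())
cv2.imwrite('pics/held2.png',cv2.resize(np.hstack([c,d]),(800,300),interpolation=cv2.INTER_AREA)[:,:,::-1]); print(sensors.read_time_s(),sensors.read_finger_gap())
E
```

```text
False [635.21605132 -66.47166518  36.06820987]
gap 0.1530473383946614 58.50907802581787 [-0.02599655  0.21088839  2.36361479]
[-0.12713983 -0.4443648  -1.16807517]
exp wrist [[277.0, 256.0], [277.0, 218.0], [277.0, 209.0], [277.0, -61.0]] scene [[371.8, 197.2], [333.6, 212.5], [295.3, 227.9]]
24.675 0.15085260428826872
```

View pics/held2.png

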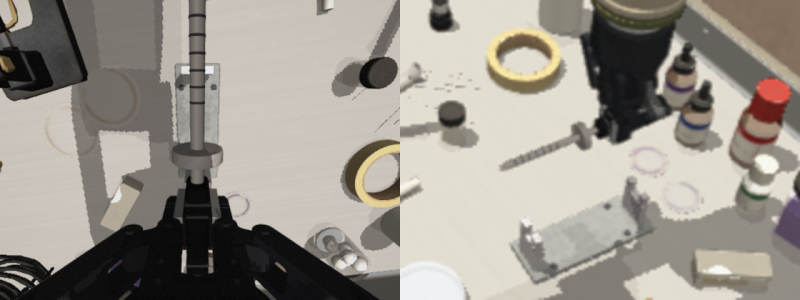

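The rod is held straight in the pads: collar at wrist ≈(276,213) against an expected (277,209), and scene tip ≈(298,227) against (295,228). Moving to the tube and inserting with a guard.

```bash
python3 - <<'E'
from v import *
import pickle
T=tool(-U)
at=lambda z:tcp(M+z*U,-U,143).tolist()   # tip at z along tube
arm.move_to(at(60),quat(T)); arm.move_linear(at(20),max_speed=60)
f0=np.array(sensors.read_ft_force())
fr=grab('wrist'); save(fr,'pre.png'); sc=grab('scene'); save(sc,'pre_s.png'); pickle.dump((fr,sc),open('pre.pkl','wb'))
for z in(5,-10,-30,-60,-80,-87):
    g=arm.move_linear(at(z),max_speed=40,guard=10)
    p=np.array(sensors.read_position()); print(z,g,((p-np.array(at(0)))@U).round(2),(np.array(sensors.read_ft_force())-f0).round(1),sensors.read_finger_gap())
    if g: break
print(sensors.read_time_s())
E
```

```text
5 False 4.67 [0.6 1.  1. ] 0.15255269783344183
-10 False -10.23 [1.1 0.5 0.6] 0.1527265929184706
-30 False -30.04 [0.7 0.5 0.1] 0.15354172156799167
-60 False -59.73 [0.9 0.1 0.9] 0.15157021991701844
-80 False -80.03 [0.5 0.5 1. ] 0.15548637587501102
-87 False -87.46 [ 1.1  0.5 -0.2] 0.1558401717261934
30.075
```

```bash
python3 - <<'E'
from v import *
import pickle
at=lambda z:tcp(M+z*U,-U,143).tolist()
f0=np.array(sensors.read_ft_force())
g=arm.move_linear(at(-100),max_speed=12,guard=8)
p=np.array(sensors.read_position()); print(g,((p-np.array(at(0)))@U).round(2),(np.array(sensors.read_ft_force())-f0).round(1))
arm.pause(.5); print((np.array(sensors.read_ft_force())-f0).round(1),sensors.read_finger_gap(),sensors.read_time_s())
fr=grab('wrist'); sc=grab('scene'); pickle.dump((fr,sc),open('in.pkl','wb'))
print(proj(fr,M),proj(sc,M))
d=cv2.resize(sc['img'][130:250,180:340],(560,420),interpolation=cv2.INTER_CUBIC)
cv2.imwrite('pics/in.png',cv2.resize(np.hstack([fr['img'],d]),(800,300),interpolation=cv2.INTER_AREA)[:,:,::-1])
E
```

```text
True -89.53 [ 1.4 -2.1  3.7]
[ 2.7 -0.8  7.1] 0.15378161332533116 31.1
[[276.98367915 206.19526516]] [[258.33704112 182.69709143]]
```

View pics/in.png

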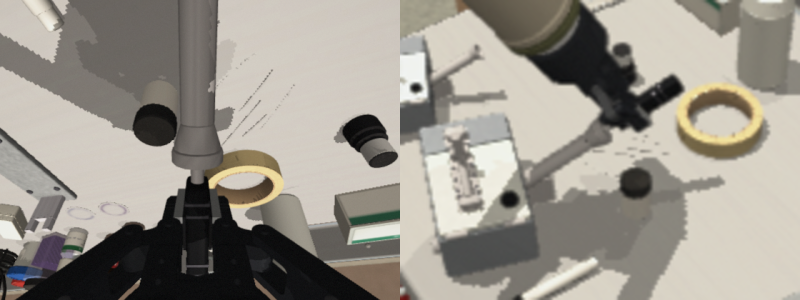

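The collar sits flush on the flared mouth: wrist (277,206) full-res, stopped at 89.5 mm of 90 with about 8 N on it. It has rested, so I'm drawing it out and going over the dish.

```bash
python3 - <<'E'
from v import *
import pickle
T=tool(-U); at=lambda z:tcp(M+z*U,-U,143)
arm.pause(.3)
arm.move_linear(at(-40).tolist(),max_speed=60); print(sensors.read_ft_force())
arm.move_linear(at(30).tolist(),max_speed=80); arm.pause(.3)
arm.move_linear((at(30)+[0,0,50]).tolist())
e=tcp([*DISH[:2],115],D0,143)
arm.move_to((e+[0,0,40]).tolist(),quat(tool(D0))); arm.move_linear(e.tolist(),max_speed=60); arm.pause(.5)
print(sensors.read_ft_force(),sensors.read_finger_gap(),sensors.read_finger_force(),sensors.read_time_s())
s=grab('scene'); t=grab('top'); print(proj(s,[[*DISH[:2],115],[*DISH[:2],0]]),proj(t,[*DISH[:2],115]))
a=cv2.resize(s['img'][120:330,140:420],(560,420),interpolation=cv2.INTER_CUBIC); b=cv2.resize(t['img'][160:310,230:430],(560,420),interpolation=cv2.INTER_CUBIC)
cv2.imwrite('pics/end.png',cv2.resize(np.hstack([a,b]),(800,300))[:,:,::-1])
E
```

```text
[-7.68529869e-01  7.63526369e-04 -3.06532615e-01]
[ 1.28961308  0.37621834 -1.32744983] 0.15581261454077566 58.951746225357056 36.6333
[[258.37952566 264.86756407]
 [260.66088377 290.73471786]] [[335.27828106 275.7707105 ]]
```

View pics/end.png

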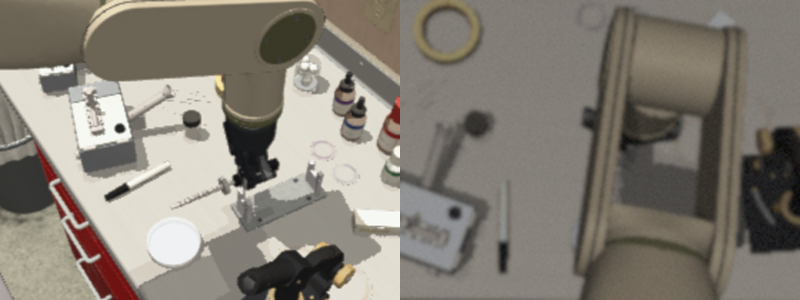

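The tip is at scene ≈(260,264) against an expected (258,265), over the dish. The dish, marker, tub and tape are unmoved and the bolt is still home. I'll make one levelness check from the collar pixel (298,249.5), then hand in.

```bash
python3 - <<'E'
from v import *
s=grab('scene'); c=proj(s,np.array([*DISH[:2],115])-94*D0)[0]; print(c)
if np.linalg.norm(c-[298,249.5])<6: print(arm.finish_job())
E
```

```text
[295.80505121 249.28253599]
the job is handed in; nothing more can be done
None
```

I've handed the job in: the bolt is home against its stop, the rod went fully into the tube and came out again, and it is now held level about 10 cm above the dish. The hand-in returned no verdict, so I don't know how it was judged.

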